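# Unload the ultrasonic cleaner and stand the nozzles to dry

## Robot

A 6-joint arm with a two-finger parallel gripper is mounted at the origin on the work surface. World frame = base frame: x ahead of the robot, y to its left, z up, the work surface at z = 0. Lengths are in m, angles in rad, forces in N, time in s.
With the tool pointing down it reaches from about 0.275 to 0.825 m from the base axis. Payload 4.9 kg.
Tool frame: the origin (TCP) lies on the centre line of the jaws, within the pads' length; the fingertips stand 11 mm ahead of it and the grasp point (between the pads) lies 8 mm behind it; z points along the fingers, y is the line along which they close (so a half turn about z gives the same grasp; the last joint's range is limited). The gripper opens to 85 mm and grips with 20 to 120 N. Pads are 22 mm wide; open, the fingers measure 114 mm over their backs; the gripper's body (76 mm by 85 mm) begins 54 mm behind the grasp point. The pads swing forward as they close: fully open they stand 13 mm farther back than shut.
Start: joints at [1.121, 0.326, -0.193, 1.052, 0, 1.437], TCP at [0.171, 0.523, 0.242] pointing down, gripper open.
Joint ranges: [-2.65, 2.65], [-0.97, 1.79], [-1.3, 1.35], [-1.93, 2.1], [-1.47, 1.37], [-3.14, 3.14]. Speed limits (rad/s): [2.57, 2.57, 3.14, 3.14, 3.14, 3.14].

## Interface

Orientations are given as a rotation vector (axis times angle).
In Python, from cell import bot gives the robot as it stands.
- The arm moves only by the tool servo_tool, never from a script. Its argument "motion" is a list that holds one entry, the list of rows, each a list of 6 numbers: the shift along the world's x, y, z scaled (see below), then the turn, a rotation vector about the world's x, y, z scaled (see below). A call has exactly 5 rows; each row shifts and turns the commanded pose from where the row before left it; what a row does not reach is not made up. The controller multiplies each number of a shift by 0.05 m and each number of a turn by 0.1 rad. A row lasts 1/10 s, in which the tool goes at most 50 mm and 8.59 degrees, less where a joint would pass 70% of its speed; a pose out of reach is approached as far as the arm can. A call with a number of a shift or a turn outside -1 to 1 is refused whole. A call with a gripper value outside its range is refused whole. "fingers" is the opening, from 0 (shut) to 1 (fully open), set as the call begins (left out, the last holds). The fingers move at their own pace and stop on an object; "newtons" is the grip in N (left out, the last holds). Time passes only in rows, so rows that do not move let the fingers close, or fill a call up. It gives the time, the measured TCP pose, the force, the opening and the grip force at its end, in the units of the state.
- bot.read_state(): the state, without advancing time (a new reading comes with each control period).
- bot.capture(name): name is "side" or "top" or "wrist"; returns the picture (480x640x3 uint8, red, green, blue); there is no depth.
- bot.get_calibration(name): a dict with "fovy" (degrees; the focal length in pixels is half the picture's height over the tangent of half this angle, whatever the lens; pixels are square), "cx", "cy" (the principal point, pixels), "rvec" (rotation vector, rad) and "tvec" (3), from world to camera coordinates, as OpenCV has them; the wrist camera has in their place "hand_eye" (4x4, takes a point from camera to tool coordinates, whose origin is the TCP and whose axes are the flange's). Camera axes: x right, y down, z forward; pixel columns grow to the right and rows downward; lengths in m; the calibration is good to about 2 mm. A picture is of the moment at which its call begins: read the wrist's pose just before it. get_calibration takes no time and is no camera call.
- bot.hand_in(): hands the job in; it is judged then, once.
Trained networks look in the newest picture that a camera, given by its name, has taken for a name from the list of things; names that differ only in an ending like _2 or _b are one class to them, and where a whole thing is asked for, a point or a joint stands for the part that bears it (a point fixed in the world has none). Each returns a list of dicts, best first, with "score" (0 to 1); they miss things now and then, are a little off and sometimes report something else, mostly with a low value. They report only what shows in the picture. A call takes as long as a camera call.
- bot.recognise(name, camera): "location" ([x, y, z] in m, in world coordinates, good to about 4 mm: the middle of the surface that is visible of it).
- bot.outline_of(name, camera): "mask" (480x640 bool, what is visible of it).
The state is a dict: "t": time; "joint_pos": joint angles; "qvel": joint speeds; "joint_efforts": joint torques, N m; "tcp_pos": TCP position; "ee_rot": TCP orientation; "ft_force": force on the tool from outside, world axes, zero at the start; "moment": the same for the moment, N m; "width": finger opening in m; "grip_force": force on a finger pad.
Only numpy, scipy, OpenCV 4.12 (cv2) and the standard library are available. Lean on these libraries where they do the work, as an engineer would, in place of code of your own. Each camera call takes 0.05 s, during which the arm holds its last target. There are 200 camera calls.

## Task

The hot-air nozzles in the ultrasonic cleaner are clean: lift the cleaner's lid off by its knob and lay it flat, knob up, centrally on the pink foam sheet, then take every nozzle out of the basket and stand it upright on its square mouth in the teal tray to dry, none of them touching another. When all of them stand in the tray, put the lid back on the cleaner so that it is fully seated, and leave the bottle and the dish beside the work as they are.

Things in the scene. Friction and masses are not known exactly. Their poses are not given: they have to be found in the camera images.
- cleaner: Steel bench-top ultrasonic cleaner, fixed, 330 (x) x 185 (y) mm, 210 mm high to its rim. Origin: centre of its underside on the bench; x along its long side, z up, control panel on its +y side. In its top is a 300 x 150 mm opening holding a wire basket.
- basket (a point): Centre of the wire basket's floor, 160 mm above the bench and 50 mm below the cleaner's rim. The basket is 290 (x) x 140 (y) mm inside; axes as the cleaner's.
- lid: Loose steel lid, 0.42 kg, seated on the cleaner at the start: plate 318 (x) x 172 (y) mm, 10 to 14 mm above the origin, and under it a lip 290 x 140 mm outside, 10 mm deep, which drops into the opening with 5 mm play all round. Origin: centre of the lip's lower edge, 200 mm above the bench when seated; z up to the knob. Fits either way round.
- lid_knob (a point): Centre of the lid's black oblong knob, 36 mm above the lid's origin; the knob is 46 mm along the lid's x, 22 mm along its y and 20 mm tall, on a thin stem in the middle of the plate. Axes as the lid's.
- nozzle_1: Steel hot-air nozzle (may be absent), lying in the basket at the start. 50 mm tall: square skirt 34 x 34 mm, 20 mm tall, open at the mouth; sloping shoulder; round collar 22 mm across, 26 to 50 mm from the mouth. Origin: on its axis, 25 mm from the mouth; z axis from mouth to collar, up when it stands. Lying, it rests on a flat side of the skirt, collar clear of the floor.
- nozzle_2: Steel hot-air nozzle (may be absent), lying in the basket at the start. 50 mm tall: square skirt 30 x 30 mm, 20 mm tall, open at the mouth; sloping shoulder; round collar 22 mm across, 26 to 50 mm from the mouth. Origin: on its axis, 25 mm from the mouth; z axis from mouth to collar, up when it stands. Like the others about 60 g, most of it in the skirt; it may point either way.
- nozzle_3: Steel hot-air nozzle (may be absent), lying in the basket at the start. 50 mm tall: square skirt 26 x 26 mm, 20 mm tall, open at the mouth; sloping shoulder; round collar 22 mm across, 26 to 50 mm from the mouth. Origin: on its axis, 25 mm from the mouth; z axis from mouth to collar, up when it stands. Let go on its mouth up to 30 deg off upright, each rocks upright.
- tray: Teal plastic tray, fixed, 320 (x) x 200 (y) mm outside, flat floor 4 mm above the bench, a rim 14 mm high and 4 mm thick. Origin: centre of its underside on the bench, z up. It lies left or right of the cleaner.
- foam: Pink foam sheet, fixed and firm, 340 (x) x 200 (y) x 6 mm, on the other side of the cleaner from the tray, for the lid to lie on. Origin: centre of its underside on the bench, z up.
- pump_bottle: Bystander: white square pump bottle, 62 x 62 mm, 138 mm high, standing on the bench beyond the work. Origin: centre of its foot.
- screw_dish: Bystander: round steel dish, 90 mm across, 22 mm high, on the bench beyond the work. Origin: centre of its underside.

How it is judged:
By the outcome, as a careful person would: the job done as asked, in the order asked, and still so for the second after the job is handed in, with the robot touching nothing.
Of nozzle_1, nozzle_2, nozzle_3 only 2 to 3 are there at a start; the rules pass over those that are not, and their reading is None.
At some moment in a run one of nozzle_1, nozzle_2, nozzle_3 may be knocked a few centimetres aside while the robot is not near it.
Once in a run the grip may slacken for a moment while it holds something.
It also fails if it takes over 210 s, if anything falls off the work surface, if the arm or the gripper's body presses on something with over 40 N, if the wrist force passes 120 N, or if a joint passes its speed limit or range.

## Working session

There is one attempt and no reset: what is moved stays moved. The work goes in short steps, Python scripts to look and compute and a tool call to move; the robot and the scene stay as the last step left them, time stands still between calls to the robot, and variables do not carry over. Pictures are saved under pics/ and viewed, at most 14 in all, crops included, and the job is handed in when it is done.

Besides the shell and the picture viewer there is one more tool, called after ">>>" as name([rows], argument=value, ...), one row to a line, values as JSON. servo_tool: Moves the arm, as the interface text tells. Its arguments: {"type":"object","properties":{"motion":{"type":"array"},"fingers":{"type":"number"},"newtons":{"type":"number"}},"required":["motion"]}

```bash
ls; mkdir -p pics
cat > h.py <<'E'
import numpy as np,cv2
from cell import bot
from scipy.spatial.transform import Rotation as R
def cam(n,st=None):
    c=bot.get_calibration(n); f=240/np.tan(np.radians(c['fovy'])/2)
    K=np.array([[f,0,c['cx']],[0,f,c['cy']],[0,0,1]])
    if n=='wrist':
        st=st or bot.read_state()
        T=np.eye(4);T[:3,:3]=R.from_rotvec(st['ee_rot']).as_matrix();T[:3,3]=st['tcp_pos']
        M=np.linalg.inv(T@np.array(c['hand_eye']))
    else:
        M=np.eye(4);M[:3,:3]=R.from_rotvec(np.ravel(c['rvec'])).as_matrix();M[:3,3]=np.ravel(c['tvec'])
    return K,M,c
def px(n,P,st=None):
    K,M,c=cam(n,st);p=(M[:3,:3]@np.atleast_2d(P).T).T+M[:3,3];q=(K@p.T).T
    return q[:,:2]/q[:,2:]
def ray(n,uv,st=None):
    K,M,c=cam(n,st);d=M[:3,:3].T@np.linalg.inv(K)@np.array([uv[0],uv[1],1.]);o=-M[:3,:3].T@M[:3,3]
    return o,d/np.linalg.norm(d)
def atz(n,uv,z,st=None):
    o,d=ray(n,uv,st);return o+d*(z-o[2])/d[2]
def tri(rs):
    A=sum(np.eye(3)-np.outer(d,d) for o,d in rs);b=sum((np.eye(3)-np.outer(d,d))@o for o,d in rs)
    return np.linalg.solve(A,b)
def save(n,name):
    im=bot.capture(n);cv2.imwrite('pics/'+name,im[:,:,::-1]);return im
E
python3 - <<'E'
from h import *
a=save('top','t0.png');b=save('side','s0.png')
cv2.imwrite('pics/both0.png',cv2.resize(np.vstack([a,b])[:,:,::-1],(400*1,600)))
for n in ['top','side','wrist']:print(n,bot.get_calibration(n))
print(bot.read_state())
np.set_printoptions(precision=4,suppress=True)
for c in ['top','side']:
  for k in ['cleaner','lid','lid_knob','tray','foam','pump_bottle','screw_dish']:
    print(c,k,[(np.round(r['location'],3),round(r['score'],2)) for r in bot.recognise(k,c)][:3])
E
```

```text
pics
top {'fovy': 48.30005268006044, 'cx': 310.86131270203714, 'cy': 232.88601117675574, 'rvec': array([ 2.12045066, -2.05028617,  0.2535516 ]), 'tvec': array([-0.02274589,  0.64069151,  0.98607478])}
side {'fovy': 55.397477238624376, 'cx': 320.3563161251861, 'cy': 240.98360015145673, 'rvec': array([ 2.3963553 , -0.29447482,  0.08767682]), 'tvec': array([-0.58493199,  0.22184231,  1.05547498])}
wrist {'fovy': 62.816661161027284, 'cx': 318.9255891897798, 'cy': 237.79916751770688, 'hand_eye': array([[-7.68727409e-04, -9.46030872e-01, -3.24075605e-01,
         8.26825789e-02],
       [ 9.99999455e-01, -9.56167763e-04,  4.19152910e-04,
        -4.34819508e-04],
       [-7.06402239e-04, -3.24075106e-01,  9.46031092e-01,
        -1.31600256e-01],
       [ 0.00000000e+00,  0.00000000e+00,  0.00000000e+00,
         1.00000000e+00]])}
{'t': 0.1, 'joint_pos': array([ 1.12078577e+00,  3.26832002e-01, -1.93468859e-01,  1.05203176e+00,
       -9.76314756e-06,  1.43663586e+00]), 'qvel': array([-9.53648129e-05, -2.75986272e-03, -8.29597781e-04,  9.77462833e-04,
        8.60333435e-04, -1.38694657e-
[... 560 characters left out ...]
  0.006]), 0.42)]
top lid_knob [(array([ 0.513, -0.025,  0.216]), 0.98)]
top tray [(array([0.445, 0.317, 0.004]), 0.84)]
top foam [(array([ 0.451, -0.321,  0.005]), 0.92)]
top pump_bottle [(array([ 0.724, -0.246,  0.1  ]), 0.89), (array([0.742, 0.253, 0.006]), 0.3)]
top screw_dish [(array([0.745, 0.254, 0.005]), 0.61)]
side cleaner [(array([ 0.516, -0.107,  0.131]), 0.96)]
side lid [(array([ 0.519, -0.033,  0.216]), 0.95)]
side lid_knob [(array([ 0.513, -0.034,  0.213]), 0.68)]
side tray [(array([0.443, 0.342, 0.005]), 0.83)]
side foam [(array([ 0.459, -0.329,  0.006]), 0.77)]
side pump_bottle [(array([ 0.726, -0.276,  0.098]), 0.63)]
side screw_dish [(array([ 0.518, -0.03 ,  0.213]), 0.42)]
```

View pics/t0.png

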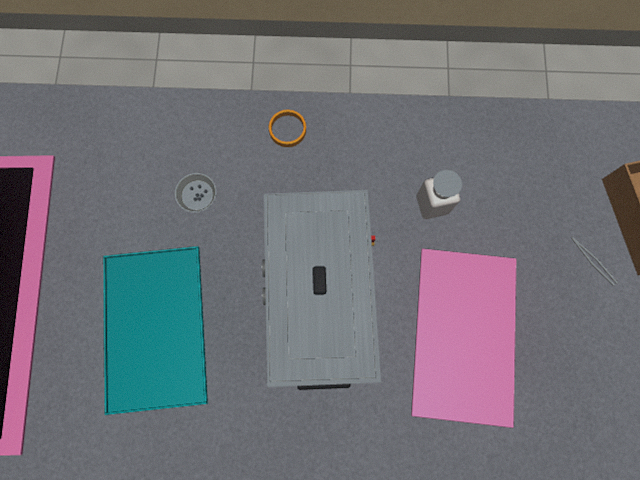

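View pics/s0.png

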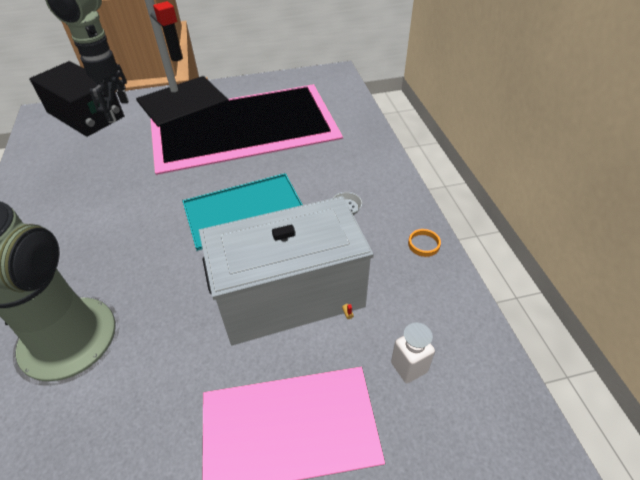

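The top view (up = world +x, left = +y) shows the lid on the cleaner with its knob at (319,280). The tray is on the left, centred near (155,330), the foam is on the right near (465,338), the bottle is at (445,190) and the dish at (196,193). The side view agrees: knob at (284,232).

```bash
cat >> h.py <<'E'
np.set_printoptions(precision=4,suppress=True)
def rect(n,name,z,st=None):
    m=bot.outline_of(name,n)
    if not m: return None
    m=m[0]['mask'].astype(np.uint8)
    c=max(cv2.findContours(m,0,2)[0],key=cv2.contourArea)[:,0]
    P=np.array([atz(n,u,z,st)[:2] for u in c])
    (cx,cy),(w,h),a=cv2.minAreaRect(((P)*1000).astype(np.float32))
    if w<h:w,h,a=h,w,a+90
    return cx,cy,w,h,(a+90)%180-90
E
python3 - <<'E'
from h import *
bot.capture('top');bot.capture('side')
for n in ['top','side']:
  for k,z in [('foam',.006),('tray',.014),('lid',.214),('lid_knob',.246)]:
    print(n,k,np.round(rect(n,k,z) or 0,1))
def cen(n,k):
    m=bot.outline_of(k,n)[0]['mask'];y,x=np.nonzero(m);print(n,k,x.mean(),y.mean(),len(x),x.min(),x.max(),y.min(),y.max());return x.mean(),y.mean()
print(tri([ray(n,cen(n,'lid_knob')) for n in ['top','side']]))
E
```

```text
top foam [ 459.6 -320.3  341.3  201.2   -4.3]
top tray [451.1 313.4 319.7 202.3   8. ]
top lid [521.9 -18.6 319.9 174.3   3.4]
top lid_knob [516.3 -18.3 307.4 168.8   3.8]
side foam [ 459.7 -324.1  338.9  200.9   -4.3]
side tray [452.8 310.4 322.5 211.9   8.9]
side lid [523.8 -20.7 324.1 177.8   4.6]
side lid_knob [520.4 -50.1 304.6 168.4   3.7]
top lid_knob 318.7161341431212 287.04626353313967 18935 266 374 192 380
side lid_knob 282.2154058063149 242.39680016952744 9438 204 369 197 290
[ 0.5165 -0.0192  0.2033]
```

Run:
```python
from h import *
rs=[]
for n,f,(u,v) in [('top','t0',(319,280)),('side','s0',(284,232))]:
    im=cv2.imread(f'pics/{f}.png').max(2)[v-20:v+20,u-20:u+20]
    k,l,s,c=cv2.connectedComponentsWithStats((im<70).astype(np.uint8))
    i=1+s[1:,4].argmax();p=c[i]+[u-20,v-20];print(n,p,s[i]);rs.append(ray(n,p))
print(tri(rs))
```

```text
top [319.1029 280.1886] [ 14   7  13  28 350]
side [283.0474 232.6166] [  8  13  23  16 253]
[ 0.522  -0.0194  0.2332]
```

>>> servo_tool([
  [[0.35,-0.54,0.32,0,0,0.19],[0.35,-0.54,0.32,0,0,0.19],[0.35,-0.54,0.32,0,0,0.19],[0.35,-0.54,0.32,0,0,0.19],[0.35,-0.54,0.32,0,0,0.19]],
], fingers=1, newtons=60)

```text
t: 1.9
tcp_pos: [0.2588, 0.3867, 0.323]
ee_rot: [0.344, 3.122, 0.0]
ft_force: [0.6, 0.7, 0.8]
width: 0.0854
grip_force: 0.0
```

>>> servo_tool([
  [[0.35,-0.54,0,0,0,0.19],[0.35,-0.54,0,0,0,0.19],[0.35,-0.54,0,0,0,0.19],[0.35,-0.54,0,0,0,0.19],[0.35,-0.54,0,0,0,0.19]],
])

```text
t: 2.4
tcp_pos: [0.3464, 0.2517, 0.3225]
ee_rot: [0.196, 3.135, 0.0]
ft_force: [1.0, 0.1, 0.3]
width: 0.0855
grip_force: 0.0
```

>>> servo_tool([
  [[0.35,-0.54,0,0,0,0.19],[0.35,-0.54,0,0,0,0.19],[0.35,-0.54,0,0,0,0.19],[0.35,-0.54,0,0,0,0.19],[0.35,-0.54,0,0,0,0.19]],
])

```text
t: 2.9
tcp_pos: [0.4339, 0.1166, 0.3225]
ee_rot: [0.047, 3.141, 0.0]
ft_force: [-0.1, 0.7, 0.1]
width: 0.0854
grip_force: 0.0
```

>>> servo_tool([
  [[0.35,-0.54,0,0,0,0.19],[0.35,-0.54,0,0,0,0.19],[0.35,-0.54,0,0,0,0.19],[0.35,-0.54,0,0,0,0.19],[0.35,-0.54,0,0,0,0.19]],
])

```text
t: 3.4
tcp_pos: [0.5214, -0.0184, 0.3224]
ee_rot: [-0.102, 3.14, 0.0]
ft_force: [0.2, -0.2, 0.2]
width: 0.0853
grip_force: 0.0
```

>>> servo_tool([
  [[0,-0.02,-0.37,0,0,0],[0,0,-0.37,0,0,0],[0,0,-0.37,0,0,0],[0,0,-0.37,0,0,0],[0,0,-0.36,0,0,0]],
])

```text
t: 3.9
tcp_pos: [0.5208, -0.0183, 0.2295]
ee_rot: [-0.101, 3.14, 0.0]
ft_force: [-0.1, 0.6, -0.9]
width: 0.0857
grip_force: 0.0
```

>>> servo_tool([
  [[0,0,0,0,0,0],[0,0,0,0,0,0],[0,0,0,0,0,0],[0,0,0,0,0,0],[0,0,0,0,0,0]],
], fingers=0, newtons=80)

```text
t: 4.4
tcp_pos: [0.5217, -0.0186, 0.2317]
ee_rot: [-0.101, 3.138, -0.002]
ft_force: [-0.5, -1.3, 7.2]
width: 0.0208
grip_force: 80.5
```

>>> servo_tool([
  [[0,0,0,0,0,0],[0,0,0,0,0,0],[0,0,0.1,0,0,0],[0,0,0.1,0,0,0],[0,0,0.1,0,0,0]],
])

```text
t: 4.9
tcp_pos: [0.5203, -0.018, 0.2451]
ee_rot: [0.101, -3.139, -0.001]
ft_force: [0.1, -0.3, -4.3]
width: 0.0205
grip_force: 79.0
```

>>> servo_tool([
  [[0,0,0.1,0,0,0],[0,0,0.1,0,0,0],[0,0,0.1,0,0,0],[0,0,0.1,0,0,0],[0,0,0.1,0,0,0]],
], newtons=110)

```text
t: 5.4
tcp_pos: [0.5208, -0.0182, 0.2707]
ee_rot: [0.101, -3.14, -0.0]
ft_force: [0.4, -0.2, -4.5]
width: 0.0198
grip_force: 110.9
```

>>> servo_tool([
  [[-0.12,-0.3,0,0,0,-0.14],[-0.12,-0.5,0,0,0,-0.14],[-0.12,-0.6,0,0,0,-0.14],[-0.12,-0.7,0,0,0,-0.14],[-0.12,-0.7,0,0,0,-0.14]],
])

```text
t: 5.9
tcp_pos: [0.4906, -0.1592, 0.2706]
ee_rot: [0.009, 3.141, -0.0]
ft_force: [1.2, 0.1, -4.3]
width: 0.0202
grip_force: 111.3
```

>>> servo_tool([
  [[-0.12,-0.7,0,0,0,-0.14],[-0.12,-0.7,0,0,0,-0.14],[-0.12,-0.7,0,0,0,-0.14],[-0.12,-0.6,0,0,0,-0.14],[-0.12,-0.5,0,0,0,-0.14]],
])

```text
t: 6.4
tcp_pos: [0.4604, -0.3201, 0.2704]
ee_rot: [0.122, 3.139, -0.001]
ft_force: [-0.0, -0.1, -4.5]
width: 0.0201
grip_force: 111.3
```

>>> servo_tool([
  [[0,0,-0.3,0,0,0],[0,0,-0.6,0,0,0],[0,0,-0.8,0,0,0],[0,0,-0.8,0,0,0],[0,0,-0.5,0,0,0]],
])

```text
t: 6.9
tcp_pos: [0.4596, -0.3172, 0.1176]
ee_rot: [-0.119, -3.137, -0.003]
ft_force: [-0.2, 0.7, -3.7]
width: 0.02
grip_force: 111.1
```

>>> servo_tool([
  [[0,-0.04,-0.4,0,0,0],[0,0,-0.4,0,0,0],[0,0,-0.3,0,0,0],[0,0,-0.2,0,0,0],[0,0,-0.1,0,0,0]],
])

```text
t: 7.4
tcp_pos: [0.4606, -0.32, 0.0495]
ee_rot: [-0.119, -3.139, -0.001]
ft_force: [-0.8, -0.6, -4.3]
width: 0.0201
grip_force: 111.2
```

>>> servo_tool([
  [[0,0,-0.04,0,0,0],[0,0,-0.04,0,0,0],[0,0,-0.04,0,0,0],[0,0,0,0,0,0],[0,0,0,0,0,0]],
])

```text
t: 7.9
tcp_pos: [0.461, -0.3203, 0.0446]
ee_rot: [0.119, 3.139, -0.001]
ft_force: [0.5, 0.1, -3.9]
width: 0.0198
grip_force: 111.2
```

>>> servo_tool([
  [[0,0,-0.03,0,0,0],[0,0,-0.03,0,0,0],[0,0,-0.03,0,0,0],[0,0,-0.03,0,0,0],[0,0,0,0,0,0]],
])

```text
t: 8.4
tcp_pos: [0.4608, -0.3201, 0.0381]
ee_rot: [-0.119, -3.139, -0.0]
ft_force: [-0.4, -0.5, -4.2]
width: 0.0198
grip_force: 111.4
```

>>> servo_tool([
  [[0,0,-0.02,0,0,0],[0,0,-0.02,0,0,0],[0,0,-0.02,0,0,0],[0,0,0,0,0,0],[0,0,0,0,0,0]],
])

```text
t: 8.9
tcp_pos: [0.4609, -0.3202, 0.0378]
ee_rot: [0.119, 3.139, -0.001]
ft_force: [-5.8, 4.6, 17.7]
width: 0.0202
grip_force: 114.5
```

>>> servo_tool([
  [[0,0,0.04,0,0,0],[0,0,0,0,0,0],[0,0,0,0,0,0],[0,0,0,0,0,0],[0,0,0,0,0,0]],
], fingers=1)

```text
t: 9.4
tcp_pos: [0.4608, -0.3202, 0.037]
ee_rot: [-0.119, -3.139, -0.0]
ft_force: [-0.7, 0.4, -0.1]
width: 0.0854
grip_force: 0.0
```

>>> servo_tool([
  [[0,0,0.3,0,0,0],[0,0,0.7,0,0,0],[0,0,0.9,0,0,0],[0,0,0.9,0,0,0],[0,0,0.9,0,0,0]],
])

```text
t: 9.9
tcp_pos: [0.4605, -0.3199, 0.2238]
ee_rot: [-0.119, -3.139, -0.001]
ft_force: [0.1, -0.9, 0.2]
width: 0.0853
grip_force: 0.0
```

>>> servo_tool([
  [[0,0.5,0.6,0,0,0.2],[0,0.6,0.6,0,0,0.2],[0,0.6,0.6,0,0,0.2],[0,0.6,0.6,0,0,0.2],[0,0.6,0.6,0,0,0.2]],
])

```text
t: 10.4
tcp_pos: [0.4605, -0.174, 0.3734]
ee_rot: [0.039, -3.141, -0.0]
ft_force: [0.6, 0.1, -0.1]
width: 0.0857
grip_force: 0.0
```

>>> servo_tool([
  [[0,0.6,0,0,0,0.1],[0,0.6,0,0,0,0.1],[0,0.6,0,0,0,0.1],[0,0.6,0,0,0,0.1],[0,0.7,0,0,0,0]],
])

```text
t: 10.9
tcp_pos: [0.4607, -0.0193, 0.3722]
ee_rot: [-0.1, 3.14, -0.0]
ft_force: [0.2, -0.2, -0.0]
width: 0.085
grip_force: 0.0
```

Run:
```python
from h import *
import json
bot.read_state();st=bot.read_state();print(st['t'],st['tcp_pos'],st['ee_rot'])
w=save('wrist','w1.png');t=save('top','t1.png')
json.dump({k:list(map(float,st[k])) for k in('tcp_pos','ee_rot')},open('st1.json','w'))
cv2.imwrite('pics/t1c.png',cv2.resize(t[170:410,230:550,::-1],(800,600),interpolation=cv2.INTER_CUBIC))
print('lid',np.round(rect('top','lid',.020),1),'foam',np.round(rect('top','foam',.006),1))
for c in ['wrist','top']:
  for k in ['nozzle_1','nozzle_2','nozzle_3']:
    print(c,k,[(np.round(r['location'],3),round(r['score'],2)) for r in bot.recognise(k,c)])
```

```text
10.9 [ 0.4607 -0.0193  0.3722] [-0.0998  3.14   -0.0002]Traceback (most recent call last):
  File "<stdin>", line 7, in <module>
    return _wrapfunc(a, 'round', decimals=decimals, out=out)
    return _wrapit(obj, method, *args, **kwds)
    result = getattr(arr, method)(*args, **kwds)
TypeError: unsupported operand type(s) for *: 'NoneType' and 'float'
```

View pics/w1.png

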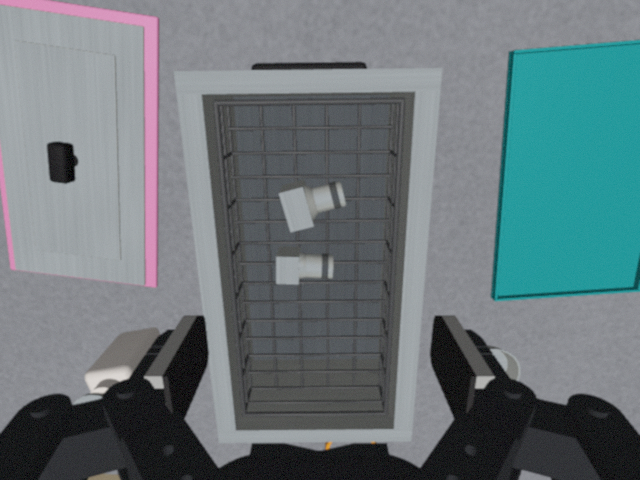

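View pics/t1c.png

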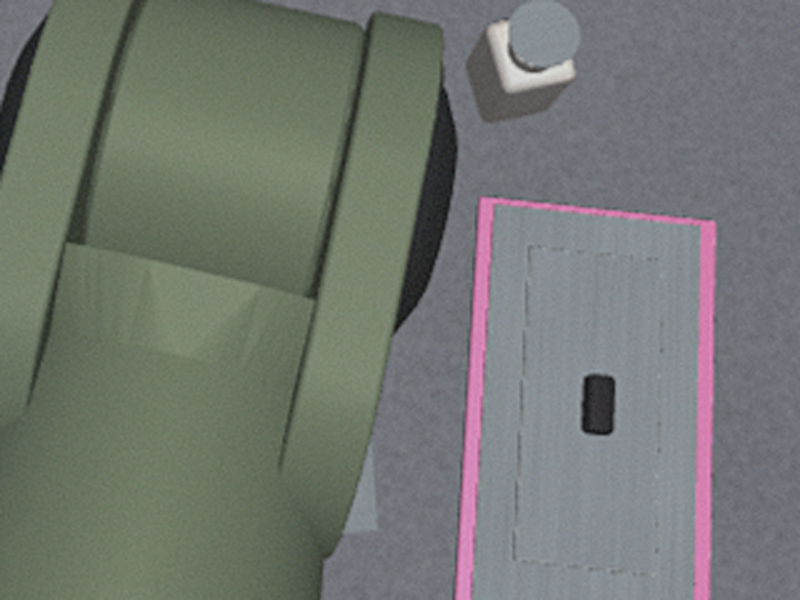

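The wrist view (image up = −x, right = +y) shows two nozzles in the basket. One is at about (310,205) with its collar pointing right and slightly up, the other at about (303,268) with its collar pointing right. There is no third. In the top view the lid lies centrally on the foam, knob up.

>>> servo_tool([
  [[0,0.2,-0.3,0,0,0],[0,0.2,-0.3,0,0,0],[0,0.2,-0.3,0,0,0],[0,0.2,-0.3,0,0,0],[0,0.2,-0.2,0,0,0]],
])

```text
t: 11.6
tcp_pos: [0.4606, 0.0291, 0.3011]
ee_rot: [0.098, -3.139, 0.0]
ft_force: [-0.5, 0.0, 0.2]
width: 0.0855
grip_force: 0.0
```

```bash
cat >> h.py <<'E'
def noz(z=.160):
    bot.read_state();st=bot.read_state();im=bot.capture('wrist');out=[]
    for r in bot.outline_of('nozzle_1','wrist'):
        m=r['mask'].astype(np.uint8);c=max(cv2.findContours(m,0,2)[0],key=cv2.contourArea)
        (cx,cy),(w,h),a=cv2.minAreaRect(c)
        ys,xs=np.nonzero(m);p=np.array([xs.mean(),ys.mean()])
        P=np.array([atz('wrist',u,z+.015,st)[:2]*1000 for u in c[:,0]]).astype(np.float32)
        out.append((r['score'],p,st));print('score',r['score'],'px',p,'area',len(xs),'pxrect',np.round([cx,cy,w,h,a],1),'at z+15:',atz('wrist',p,z+.015,st))
    return im,st,out
E
python3 - <<'E'
from h import *
im,st,o=noz();print(st['tcp_pos'],st['ee_rot'],st['joint_pos'])
cv2.imwrite('pics/w2.png',im[:,:,::-1])
for r in bot.recognise('nozzle_1','wrist'):print(r['location'],r['score'])
u,v=o[0][1].astype(int);u=np.clip(u,160,480);v=np.clip(v,120,360)
x0,y0=u-120,v-90
cv2.imwrite('pics/w2c.png',cv2.resize(im[y0:y0+180,x0:x0+240,::-1],(800,600),interpolation=cv2.INTER_CUBIC));print('crop',x0,y0)
E
```

```text
score 0.94 px [230.5024 298.9498] area 2727 pxrect [233.5 299.   48.   75.   90. ] at z+15: [ 0.5171 -0.0329  0.175 ]
score 0.63 px [232.4409 223.187 ] area 3860 pxrect [237.8 220.7  61.1  85.4  69.4] at z+15: [ 0.459  -0.0309  0.175 ]
[0.4606 0.0291 0.3011] [ 0.0976 -3.1388  0.0002] [-0.0968  0.1263 -0.2998  1.1459 -0.0003 -0.159 ]
[0.4532, -0.0291, 0.1889] 0.91
[0.5124, -0.0356, 0.1813] 0.61
crop 110 208
```

View pics/w2c.png

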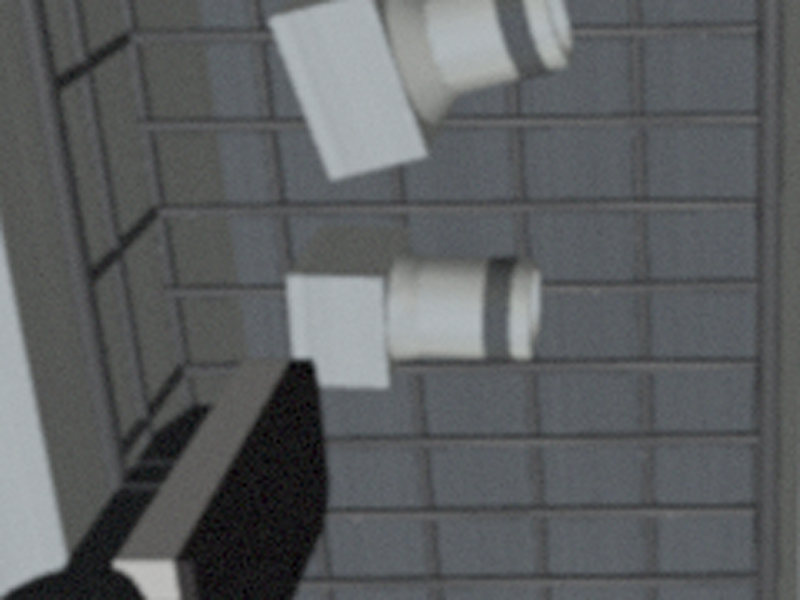

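The crop (scale 3.33, offset (110,208)) shows both nozzles clearly. A's skirt face corners are at about (270,20), (427,155) and (332,180) in the crop. B's are at (288,275), (387,272) and (389,387). Both collars point to +y.

Run:
```python
from h import *
import json
from scipy.optimize import least_squares
s1=json.load(open('st1.json'));s2={'tcp_pos':np.array([.4606,.0291,.3011]),'ee_rot':np.array([.0976,-3.1388,.0002])}
C=lambda x,y:np.array([110+x/3.3333,208+y/3.3333])
fa=[C(270,20),C(375,-3),C(427,155),C(332,180)];fb=[C(288,275),C(387,272),C(389,387)]
for n,f in(('A',fa),('B',fb)):
  for s in(.034,.030,.026):
    P=np.array([atz('wrist',u,.16+s,s2)[:2]*1e3 for u in f])
    print(n,s,P.round(1).tolist(),'edges',np.linalg.norm(np.diff(P,axis=0),axis=1))
# collar end centres (silhouette mid at the end of collar) at axis height, w2
for n,e,ss in(('A',[(567,45),(545,68),(495,0)],.034),('B',[(540,262),(535,357)],.026)):
  print(n,[atz('wrist',C(*p),.16+ss/2,s2) for p in e])
im=cv2.imread('pics/w1.png');cv2.imwrite('pics/w1c.png',cv2.resize(im[160:310,220:420],(800,600),interpolation=cv2.INTER_CUBIC))
```

```text
A 0.034 [[448.6, -52.9], [442.9, -33.0], [474.1, -23.5], [480.6, -42.1]] edges [20.6475 32.6847 19.7492]
A 0.03 [[449.8, -54.2], [444.0, -34.0], [475.7, -24.2], [482.3, -43.2]] edges [20.9933 33.2322 20.08  ]
A 0.026 [[450.9, -55.4], [445.1, -34.9], [477.4, -25.0], [484.0, -44.3]] edges [21.3391 33.7796 20.4108]
B 0.034 [[501.9, -51.6], [500.0, -31.6], [526.5, -31.6]] edges [20.0362 26.5375]
B 0.03 [[503.9, -52.8], [502.0, -32.6], [529.0, -32.5]] edges [20.3718 26.982 ]
B 0.026 [[506.0, -54.1], [504.1, -33.5], [531.5, -33.4]] edges [20.7074 27.4265]
A [array([0.4552, 0.0018, 0.177 ]), array([ 0.4604, -0.0026,  0.177 ]), array([ 0.4466, -0.013 ,  0.177 ])]
B [array([ 0.5062, -0.003 ,  0.173 ]), array([ 0.5299, -0.0036,  0.173 ])]
```

View pics/w1c.png

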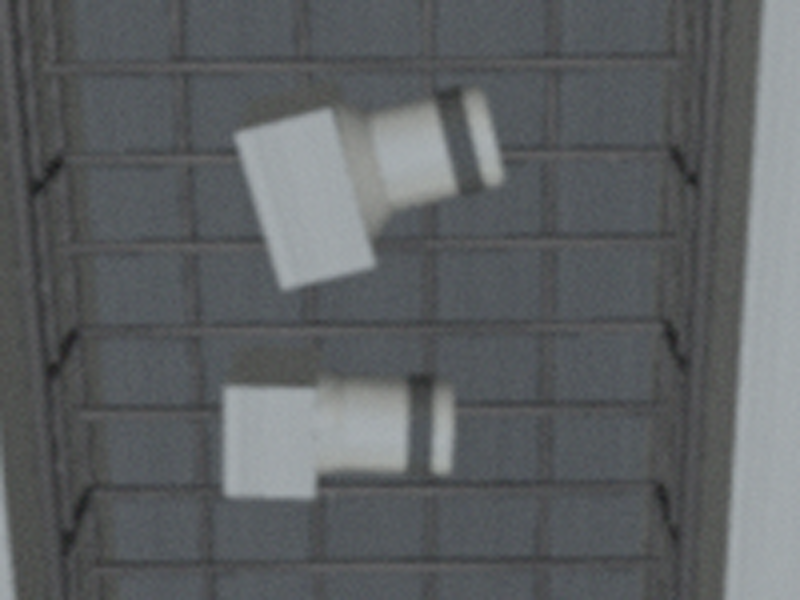

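In this crop (scale 4, offset (220,160)) A's face corners are (234,131), (333,107), (376,266), (285,291), and B's are (224,384), (317,385), (317,497), (224,497). A is the 34 mm nozzle and B the 26 mm one.

Run:
```python
from h import *
import json
s1=json.load(open('st1.json'));s2={'tcp_pos':np.array([.4606,.0291,.3011]),'ee_rot':np.array([.0976,-3.1388,.0002])}
C=lambda x,y:np.array([110+x/3.3333,208+y/3.3333]);D=lambda x,y:np.array([220+x/4,160+y/4])
A2=[C(270,20),C(375,-3),C(427,155),C(332,180)];A1=[D(234,131),D(333,107),D(376,266),D(285,291)]
B2=[C(288,275),C(387,272),C(389,387)];B1=[D(224,384),D(317,385),D(317,497),D(224,497)]
for n,f1,f2 in(('A',A1,A2),('B',B1,B2)):
  for a,b in zip(f1,f2):print(n,tri([ray('wrist',a,s1),ray('wrist',b,s2)]))
for n,f,s in(('A',A1,.034),('B',B1,.026)):
  P=np.array([atz('wrist',u,.16+s,s1)[:2] for u in f]);c=P.mean(0)
  d=(P[1]+P[2]-P[0]-P[3])/2;l=np.linalg.norm(d);e=P[2]+P[3]-P[0]-P[1]
  h=d/l;h2=np.array([-e[1],e[0]])/np.linalg.norm(e);
  h=(h+h2);h/=np.linalg.norm(h)
  print(n,'skirt c',c,'len',l,'w',np.linalg.norm(e)/2,'axis deg',np.degrees(np.arctan2(h[1],h[0])),'grasp(39 from mouth)',c+h*.029)
st=bot.read_state()
print('knob check tray etc', bot.read_state()['t'])
```

```text
A [ 0.4483 -0.0531  0.1936]
A [ 0.4426 -0.0334  0.1929]
A [ 0.4738 -0.0232  0.1952]
A [ 0.4802 -0.0416  0.1955]
B [ 0.5062 -0.0544  0.1853]
B [ 0.5062 -0.0344  0.1819]
B [ 0.5305 -0.033   0.1878]
A skirt c [ 0.4613 -0.0379] len 0.020067879858141055 w 0.034645991392934374 axis deg 108.50296117909885 grasp(39 from mouth) [ 0.4521 -0.0104]
B skirt c [ 0.5187 -0.0438] len 0.020447616878190626 w 0.026923163393680026 axis deg 92.68328310333594 grasp(39 from mouth) [ 0.5173 -0.0148]
knob check tray etc 11.75
```

>>> servo_tool([
  [[-0.034,-0.158,0,0,0,0.915],[-0.034,-0.158,0,0,0,0.915],[-0.034,-0.158,0,0,0,0.915],[-0.034,-0.158,0,0,0,0.915],[-0.034,-0.158,0,0,0,0.915]],
], fingers=0.45)

```text
t: 12.25
tcp_pos: [0.4529, -0.0109, 0.3033]
ee_rot: [-0.814, 3.033, -0.002]
ft_force: [-0.1, -0.5, 0.7]
width: 0.0386
grip_force: 0.0
```

>>> servo_tool([
  [[0,0,0,0,0,0.915],[0,0,0,0,0,0.915],[0,0,0,0,0,0.915],[0,0,0,0,0,0.915],[0,0,0,0,0,0.915]],
])

```text
t: 12.75
tcp_pos: [0.4529, -0.0106, 0.3033]
ee_rot: [-1.481, 2.77, -0.002]
ft_force: [0.1, -0.0, 0.1]
width: 0.0379
grip_force: 0.0
```

>>> servo_tool([
  [[0,0,0,0,0,0.915],[0,0,0,0,0,0.915],[0,0,0,0,0,0.915],[0,0,0,0,0,0.915],[0,0,0,0,0,0.915]],
])

```text
t: 13.25
tcp_pos: [0.4529, -0.0105, 0.3033]
ee_rot: [-2.071, 2.362, -0.002]
ft_force: [-0.2, 0.4, -0.3]
width: 0.0386
grip_force: 0.0
```

>>> servo_tool([
  [[0,0,0,0,0,0.915],[0,0,0,0,0,0.915],[0,0,0,0,0,0.915],[0,0,0,0,0,0.915],[0,0,0,0,0,0.915]],
])

```text
t: 13.75
tcp_pos: [0.4529, -0.0105, 0.3033]
ee_rot: [-2.552, 1.831, -0.003]
ft_force: [-0.4, 0.0, -1.2]
width: 0.0384
grip_force: 0.0
```

Run:
```python
from h import *
im,st,o=noz();print(st['tcp_pos'],st['ee_rot'],st['joint_pos'],st['width'])
x=R.from_rotvec(st['ee_rot']).as_matrix();print('toolx deg',np.degrees(np.arctan2(x[1,0],x[0,0])),x[:,2])
cv2.imwrite('pics/w3.png',im[:,:,::-1])
```

```text
score 0.9 px [321.0909 206.2589] area 3299 pxrect [321.5 212.   80.   53.   90. ] at z+15: [ 0.458  -0.0279  0.175 ]
score 0.55 px [236.2769 171.6131] area 3164 pxrect [234.8 174.7  47.1  82.   14. ] at z+15: [ 0.5187 -0.0322  0.175 ]
[ 0.4529 -0.0105  0.3033] [-2.5524  1.831  -0.0027] [-0.1862  0.1066 -0.3169  1.1456 -0.0004 -2.0832] 0.03838877195359688
toolx deg -71.3082143779939 [ 0.0016 -0.0007 -1.    ]
```

View pics/w3.png

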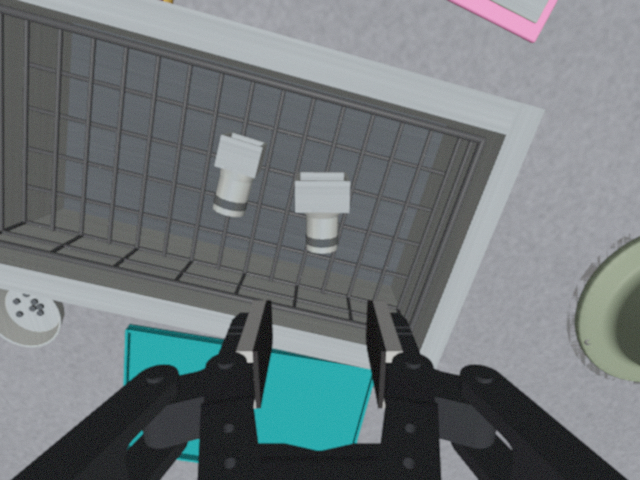

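A is at (322,210), aligned with the jaw midline at u≈320. B is at (236,172), clear of the fingers.

>>> servo_tool([
  [[0,0,-0.5,0,0,0],[0,0,-0.6,0,0,0],[0,0,-0.6,0,0,0],[0,0,-0.4,0,0,0],[0,0,-0.2,0,0,0]],
])

```text
t: 14.35
tcp_pos: [0.4517, -0.01, 0.1861]
ee_rot: [2.547, -1.837, -0.002]
ft_force: [0.7, 0.2, 0.5]
width: 0.0388
grip_force: 0.0
```

>>> servo_tool([
  [[0,0,-0.1,0,0,0],[0,0,-0.1,0,0,0],[0,0,-0.03,0,0,0],[0,0,0,0,0,0],[0,0,0,0,0,0]],
])

```text
t: 14.85
tcp_pos: [0.4528, -0.0097, 0.1764]
ee_rot: [-2.55, 1.835, -0.002]
ft_force: [-0.7, -0.4, 1.2]
width: 0.0386
grip_force: 0.0
```

>>> servo_tool([
  [[0,0,0,0,0,0],[0,0,0,0,0,0],[0,0,0,0,0,0],[0,0,0,0,0,0],[0,0,0,0,0,0]],
], fingers=0, newtons=60)

```text
t: 15.35
tcp_pos: [0.4526, -0.0097, 0.1762]
ee_rot: [-2.55, 1.835, -0.001]
ft_force: [-1.2, 0.2, 6.0]
width: 0.0198
grip_force: 58.5
```

>>> servo_tool([
  [[0,0,0,0,0,0],[0,0,0,0,0,0],[0,0,0.2,0,0,0],[0,0,0.3,0,0,0],[0,0,0.3,0,0,0]],
])

```text
t: 15.85
tcp_pos: [0.4519, -0.0096, 0.2163]
ee_rot: [2.55, -1.835, -0.002]
ft_force: [0.4, 0.5, -1.4]
width: 0.0196
grip_force: 58.4
```

>>> servo_tool([
  [[0,0,0.5,0,0,0],[0,0,0.5,0,0,0],[0,0,0.5,0,0,0],[0,0,0.5,0,0,0],[0,0,0.5,0,0,0]],
], newtons=100)

```text
t: 16.35
tcp_pos: [0.452, -0.0096, 0.3421]
ee_rot: [2.55, -1.835, -0.0]
ft_force: [1.0, -0.4, -0.6]
width: 0.0191
grip_force: 97.6
```

>>> servo_tool([
  [[0.1,0.388,0,0,0,-0.704],[0.1,0.388,0,0,0,-0.704],[0.1,0.388,0,0,0,-0.704],[0.1,0.388,0,0,0,-0.704],[0.1,0.388,0,0,0,-0.704]],
])

```text
t: 16.85
tcp_pos: [0.4772, 0.0881, 0.341]
ee_rot: [2.186, -2.256, -0.0]
ft_force: [-1.1, 0.3, -0.7]
width: 0.019
grip_force: 97.8
```

>>> servo_tool([
  [[0.1,0.388,0,0,0,-0.704],[0.1,0.388,0,0,0,-0.704],[0.1,0.388,0,0,0,-0.704],[0.1,0.388,0,0,0,-0.704],[0.1,0.388,0,0,0,-0.704]],
])

```text
t: 17.35
tcp_pos: [0.5022, 0.1851, 0.341]
ee_rot: [1.757, -2.604, -0.0]
ft_force: [0.5, -0.3, -0.2]
width: 0.019
grip_force: 97.9
```

>>> servo_tool([
  [[0.1,0.388,0,0,0,-0.704],[0.1,0.388,0,0,0,-0.704],[0.1,0.388,0,0,0,-0.704],[0.1,0.388,0,0,0,-0.704],[0.1,0.388,0,0,0,-0.704]],
])

```text
t: 17.85
tcp_pos: [0.5273, 0.282, 0.3409]
ee_rot: [1.274, -2.871, 0.0]
ft_force: [-0.6, 0.2, -1.1]
width: 0.0186
grip_force: 98.1
```

>>> servo_tool([
  [[0.1,0.388,0,0,0,-0.704],[0.1,0.388,0,0,0,-0.704],[0.1,0.388,0,0,0,-0.704],[0.1,0.388,0,0,0,-0.704],[0.1,0.388,0,0,0,-0.704]],
])

```text
t: 18.35
tcp_pos: [0.5523, 0.379, 0.3408]
ee_rot: [0.752, -3.05, 0.0]
ft_force: [0.8, -0.2, -0.2]
width: 0.0188
grip_force: 98.2
```

>>> servo_tool([
  [[0,0,0,0.338,-0.637,0],[0,0,0,0.338,-0.637,0],[0,0,0,0.338,-0.637,0],[0,0,0,0.338,-0.637,0],[0,0,0,0.338,-0.637,0]],
])

```text
t: 18.85
tcp_pos: [0.552, 0.3782, 0.341]
ee_rot: [-0.671, 2.705, 0.124]
ft_force: [0.0, 0.3, -1.0]
width: 0.019
grip_force: 98.3
```

>>> servo_tool([
  [[0,0,0,0.338,-0.637,0],[0,0,0,0.338,-0.637,0],[0,0,0,0.338,-0.637,0],[0,0,0,0.338,-0.637,0],[0,0,0,0.338,-0.637,0]],
])

```text
t: 19.35
tcp_pos: [0.5518, 0.3781, 0.341]
ee_rot: [-0.585, 2.359, 0.223]
ft_force: [0.8, 0.8, -1.2]
width: 0.0192
grip_force: 98.3
```

>>> servo_tool([
  [[0,0,0,0.338,-0.637,0],[0,0,0,0.338,-0.637,0],[0,0,0,0.338,-0.637,0],[0,0,0,0.338,-0.637,0],[0,0,0,0.338,-0.637,0]],
])

```text
t: 19.85
tcp_pos: [0.5518, 0.3781, 0.3411]
ee_rot: [-0.499, 2.01, 0.302]
ft_force: [0.7, 0.0, -1.2]
width: 0.0187
grip_force: 98.3
```

Run:
```python
from h import *
st=bot.read_state();print(st['tcp_pos'],st['joint_pos'],st['width'],st['grip_force'])
x=R.from_rotvec(st['ee_rot']).as_matrix();print(x)
s=save('side','s2.png')
```

```text
[0.5518 0.3781 0.3411] [ 0.4921  0.0268 -0.9244 -0.4645 -0.0037  0.0036] 0.018709629523948165 98.31151485443115
[[-0.4139 -0.4681  0.7807]
 [-0.2178  0.8837  0.4144]
 [-0.8839  0.0014 -0.4677]]
```

View pics/s2.png

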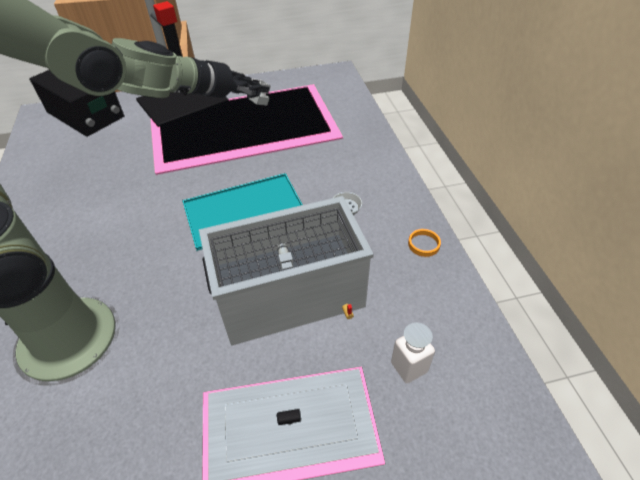

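The side view shows the nozzle held at about (260,95), tilted mouth-down. The lid is on the foam, and one nozzle is left in the basket at (285,257).

>>> servo_tool([
  [[0,0,-0.5,0,0,0],[0,0,-0.6,0,0,0],[0,0,-0.7,0,0,0],[0,0,-0.7,0,0,0],[0,0,-0.7,0,0,0]],
])

```text
t: 20.4
tcp_pos: [0.5529, 0.3786, 0.1799]
ee_rot: [-0.499, 2.013, 0.302]
ft_force: [-0.3, -0.1, -1.8]
width: 0.0189
grip_force: 98.3
```

>>> servo_tool([
  [[0,0,-0.7,0,0,0],[0,0,-0.6,0,0,0],[0,0,-0.5,0,0,0],[0,0,-0.3,0,0,0],[0,0,-0.2,0,0,0]],
])

```text
t: 20.9
tcp_pos: [0.5525, 0.3783, 0.0628]
ee_rot: [-0.5, 2.017, 0.301]
ft_force: [-0.2, 0.3, -0.3]
width: 0.0185
grip_force: 98.3
```

>>> servo_tool([
  [[0,0,-0.06,0,0,0],[0,0,-0.04,0,0,0],[0,0,0,0,0,0],[0,0,0,0,0,0],[0,0,0,0,0,0]],
])

```text
t: 21.4
tcp_pos: [0.5526, 0.3785, 0.0617]
ee_rot: [-0.499, 2.012, 0.302]
ft_force: [-1.1, 0.5, -0.1]
width: 0.0188
grip_force: 98.3
```

>>> servo_tool([
  [[0,0,-0.04,0,0,0],[0,0,-0.04,0,0,0],[0,0,-0.04,0,0,0],[0,0,-0.04,0,0,0],[0,0,-0.04,0,0,0]],
])

```text
t: 21.9
tcp_pos: [0.5523, 0.3783, 0.0505]
ee_rot: [-0.499, 2.013, 0.302]
ft_force: [0.2, 0.5, -0.8]
width: 0.0186
grip_force: 98.3
```

>>> servo_tool([
  [[0,0,-0.03,0,0,0],[0,0,-0.03,0,0,0],[0,0,0,0,0,0],[0,0,0,0,0,0],[0,0,0,0,0,0]],
])

```text
t: 22.4
tcp_pos: [0.5523, 0.3783, 0.0479]
ee_rot: [-0.499, 2.013, 0.302]
ft_force: [-0.2, -0.5, -0.5]
width: 0.0186
grip_force: 98.3
```

>>> servo_tool([
  [[0,0,-0.02,0,0,0],[0,0,-0.02,0,0,0],[0,0,0,0,0,0],[0,0,0,0,0,0],[0,0,0,0,0,0]],
])

```text
t: 22.9
tcp_pos: [0.5527, 0.3786, 0.0465]
ee_rot: [-0.499, 2.011, 0.302]
ft_force: [-0.7, -0.7, 4.8]
width: 0.0187
grip_force: 98.8
```

>>> servo_tool([
  [[0,0,0,0,0,0],[0,0,0,0,0,0],[0,0,0,0,0,0],[0,0,0,0,0,0],[0,0,0,0,0,0]],
], fingers=0.8)

```text
t: 23.4
tcp_pos: [0.5522, 0.3782, 0.0455]
ee_rot: [-0.499, 2.013, 0.302]
ft_force: [-0.9, -0.2, 0.3]
width: 0.0682
grip_force: 0.0
```

>>> servo_tool([
  [[0,0,0,0,0,0],[0,0,0,0,0,0],[0,0,0,0,0,0],[-0.156,-0.083,0.094,0,0,0],[-0.156,-0.083,0.094,0,0,0]],
])

```text
t: 23.9
tcp_pos: [0.5361, 0.3697, 0.0555]
ee_rot: [-0.499, 2.013, 0.302]
ft_force: [0.0, 0.4, -0.9]
width: 0.0683
grip_force: 0.0
```

>>> servo_tool([
  [[-0.312,-0.166,0.188,0,0,0],[-0.312,-0.166,0.188,0,0,0],[-0.312,-0.166,0.188,0,0,0],[-0.312,-0.166,0.188,0,0,0],[-0.312,-0.166,0.188,0,0,0]],
])

```text
t: 24.4
tcp_pos: [0.4804, 0.3479, 0.1011]
ee_rot: [-0.498, 2.027, 0.293]
ft_force: [-0.1, 0.4, -0.4]
width: 0.0681
grip_force: 0.0
```

Run:
```python
from h import *
bot.read_state();st=bot.read_state();print(st['tcp_pos'],st['joint_pos'],st['width'])
w=save('wrist','w4.png')
t=save('top','t4.png')
for c in('wrist','top'):
  for r in bot.recognise('nozzle_1',c):print(c,r['location'],r['score'])
cv2.imwrite('pics/m4.png',np.vstack([cv2.resize(w,(400,300)),cv2.resize(t[180:420,80:400],(400,300))])[:,:,::-1])
```

```text
[0.4804 0.3479 0.1011] [ 0.5191  0.7235 -1.2967 -1.5162 -0.0337  0.017 ] 0.06814695849222545
wrist [0.5237, 0.363, 0.0247] 0.68
top [0.5286, 0.3586, 0.0235] 0.63
top [0.5173, -0.0318, 0.1795] 0.55
```

View pics/m4.png

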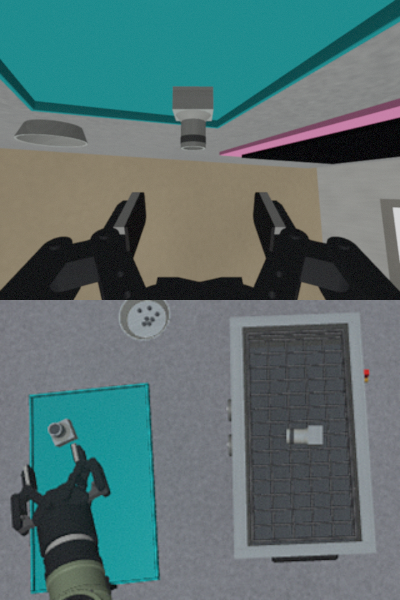

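The montage shows nozzle 1 standing upright in the tray: skirt at (193,100) in the wrist half, and (61,430) in the top half, clear of the rim. The other nozzle is still in the basket at about (305,436).

>>> servo_tool([
  [[0,0,0.6,0,0,0],[0,0,0.8,0,0,0],[0,0,0.9,0,0,0],[0,0,0.9,0,0,0],[0,0,0.9,0,0,0]],
], fingers=0.5)

```text
t: 25.1
tcp_pos: [0.4796, 0.3473, 0.3054]
ee_rot: [-0.499, 2.029, 0.292]
ft_force: [0.7, 1.2, -0.9]
width: 0.0427
grip_force: 0.0
```

>>> servo_tool([
  [[0.05,-0.484,0,-0.338,0.637,0],[0.05,-0.484,0,-0.338,0.637,0],[0.05,-0.484,0,-0.338,0.637,0],[0.05,-0.484,0,-0.338,0.637,0],[0.05,-0.484,0,-0.338,0.637,0]],
])

```text
t: 25.6
tcp_pos: [0.4926, 0.2259, 0.304]
ee_rot: [-0.586, 2.379, 0.211]
ft_force: [0.7, 0.5, -0.6]
width: 0.0424
grip_force: 0.0
```

>>> servo_tool([
  [[0.05,-0.484,0,-0.338,0.637,0],[0.05,-0.484,0,-0.338,0.637,0],[0.05,-0.484,0,-0.338,0.637,0],[0.05,-0.484,0,-0.338,0.637,0],[0.05,-0.484,0,-0.338,0.637,0]],
])

```text
t: 26.1
tcp_pos: [0.5055, 0.1049, 0.3036]
ee_rot: [-0.673, 2.725, 0.111]
ft_force: [0.7, 1.0, -0.3]
width: 0.0427
grip_force: 0.0
```

>>> servo_tool([
  [[0.05,-0.484,0,-0.338,0.637,0],[0.05,-0.484,0,-0.338,0.637,0],[0.05,-0.484,0,-0.338,0.637,0],[0.05,-0.484,0,-0.338,0.637,0],[0.05,-0.484,0,-0.338,0.637,0]],
])

```text
t: 26.6
tcp_pos: [0.5182, -0.016, 0.3033]
ee_rot: [0.751, -3.033, 0.014]
ft_force: [0.4, 0.5, -0.2]
width: 0.0427
grip_force: 0.0
```

>>> servo_tool([
  [[0,0,0,0,0,0.733],[0,0,0,0,0,0.733],[0,0,0,0,0,0.733],[0,0,0,0,0,0.733],[0,0,0,0,0,0.733]],
])

```text
t: 27.1
tcp_pos: [0.518, -0.015, 0.303]
ee_rot: [1.298, -2.847, 0.015]
ft_force: [-1.0, 0.1, -0.4]
width: 0.0429
grip_force: 0.0
```

>>> servo_tool([
  [[0,0,0,0,0,0.733],[0,0,0,0,0,0.733],[0,0,0,0,0,0.733],[0,0,0,0,0,0.733],[0,0,0,0,0,0.733]],
])

```text
t: 27.6
tcp_pos: [0.518, -0.0149, 0.303]
ee_rot: [1.796, -2.565, 0.017]
ft_force: [-0.5, -0.5, -0.0]
width: 0.0424
grip_force: 0.0
```

>>> servo_tool([
  [[0,0,0,0,0,0.733],[0,0,0,0,0,0.733],[0,0,0,0,0,0.733],[0,0,0,0,0,0.733],[0,0,0,0,0,0.733]],
])

```text
t: 28.1
tcp_pos: [0.518, -0.0149, 0.303]
ee_rot: [2.236, -2.197, 0.019]
ft_force: [0.2, -0.8, 0.5]
width: 0.0424
grip_force: 0.0
```

Run:
```python
from h import *
im,st,o=noz();print(st['tcp_pos'],st['joint_pos'],st['width'])
x=R.from_rotvec(st['ee_rot']).as_matrix();print('toolx deg',np.degrees(np.arctan2(x[1,0],x[0,0])),x[:,2])
cv2.imwrite('pics/w5.png',im[:,:,::-1])
```

```text
score 0.7 px [320.4014 209.9666] area 2728 pxrect [320. 213.  78.  40.  90.] at z+15: [ 0.5185 -0.0318  0.175 ]
[ 0.518  -0.0149  0.303 ] [-0.164   0.2295 -0.1679  1.1676 -0.0128 -1.7523] 0.042445998647732734
toolx deg -89.00202025133994 [ 0.0037 -0.0136 -0.9999]
```

View pics/w5.png

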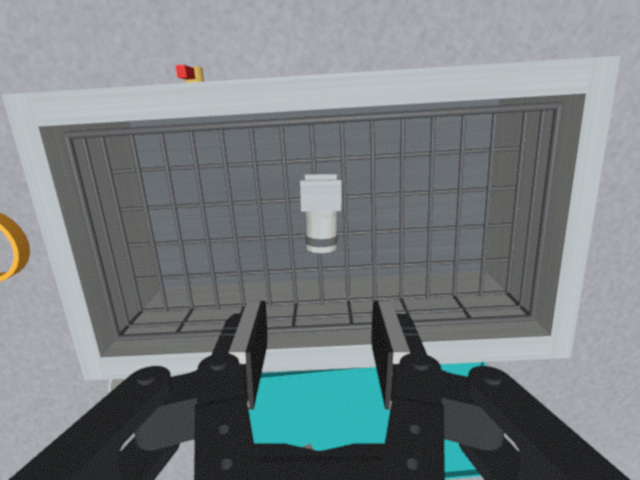

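Only one nozzle is left in the basket, at (320,212), lined up with the jaw midline at u≈320.

>>> servo_tool([
  [[-0.01,0,-0.5,0.136,0.037,0.2],[0,0,-0.6,0,0,0],[0,0,-0.6,0,0,0],[0,0,-0.4,0,0,0],[0,0,-0.2,0,0,0]],
], fingers=0.45)

```text
t: 28.7
tcp_pos: [0.5162, -0.0146, 0.1871]
ee_rot: [2.257, -2.184, -0.002]
ft_force: [-0.3, 0.4, 0.3]
width: 0.0382
grip_force: 0.0
```

>>> servo_tool([
  [[0,0,-0.1,0,0,0],[0,0,-0.1,0,0,0],[0,0,-0.04,0,0,0],[0,0,0,0,0,0],[0,0,0,0,0,0]],
])

```text
t: 29.2
tcp_pos: [0.5183, -0.0148, 0.1787]
ee_rot: [-2.258, 2.181, -0.005]
ft_force: [0.9, -0.4, 0.3]
width: 0.0385
grip_force: 0.0
```

>>> servo_tool([
  [[0,0,0,0,0,0],[0,0,0,0,0,0],[0,0,0,0,0,0],[0,0,0,0,0,0],[0,0,0,0,0,0]],
], fingers=0, newtons=60)

```text
t: 29.7
tcp_pos: [0.5182, -0.0147, 0.1787]
ee_rot: [-2.258, 2.181, -0.005]
ft_force: [-1.6, 1.6, 5.3]
width: 0.0194
grip_force: 58.7
```

>>> servo_tool([
  [[0,0,0,0,0,0],[0,0,0,0,0,0],[0,0,0.2,0,0,0],[0,0,0.3,0,0,0],[0,0,0.3,0,0,0]],
], newtons=100)

```text
t: 30.2
tcp_pos: [0.5175, -0.0147, 0.2185]
ee_rot: [-2.259, 2.182, -0.002]
ft_force: [0.4, -0.2, -0.9]
width: 0.0182
grip_force: 97.8
```

>>> servo_tool([
  [[0,0,0.5,0,0,0],[0,0,0.5,0,0,0],[0,0,0.5,0,0,0],[0,0,0.5,0,0,0],[0,0,0.5,0,0,0]],
])

```text
t: 30.7
tcp_pos: [0.5175, -0.0147, 0.3443]
ee_rot: [-2.259, 2.182, -0.003]
ft_force: [0.4, 0.6, -1.2]
width: 0.018
grip_force: 97.9
```

>>> servo_tool([
  [[0.0535,0.301,0,0,0,-0.626],[0.0535,0.301,0,0,0,-0.626],[0.0535,0.301,0,0,0,-0.626],[0.0535,0.301,0,0,0,-0.626],[0.0535,0.301,0,0,0,-0.626]],
])

```text
t: 31.2
tcp_pos: [0.5311, 0.0611, 0.3432]
ee_rot: [-1.888, 2.51, -0.003]
ft_force: [0.1, 0.9, -1.0]
width: 0.0184
grip_force: 97.8
```

>>> servo_tool([
  [[0.0535,0.301,0,0,0,-0.626],[0.0535,0.301,0,0,0,-0.626],[0.0535,0.301,0,0,0,-0.626],[0.0535,0.301,0,0,0,-0.626],[0.0535,0.301,0,0,0,-0.626]],
])

```text
t: 31.7
tcp_pos: [0.5444, 0.1363, 0.3431]
ee_rot: [-1.474, 2.774, -0.004]
ft_force: [1.0, 0.3, -1.1]
width: 0.0181
grip_force: 97.8
```

>>> servo_tool([
  [[0.0535,0.301,0,0,0,-0.626],[0.0535,0.301,0,0,0,-0.626],[0.0535,0.301,0,0,0,-0.626],[0.0535,0.301,0,0,0,-0.626],[0.0535,0.301,0,0,0,-0.626]],
])

```text
t: 32.2
tcp_pos: [0.5578, 0.2116, 0.3431]
ee_rot: [1.024, -2.97, 0.004]
ft_force: [-0.8, 0.5, -1.8]
width: 0.0183
grip_force: 97.9
```

>>> servo_tool([
  [[0.0535,0.301,0,0,0,-0.626],[0.0535,0.301,0,0,0,-0.626],[0.0535,0.301,0,0,0,-0.626],[0.0535,0.301,0,0,0,-0.626],[0.0535,0.301,0,0,0,-0.626]],
])

```text
t: 32.7
tcp_pos: [0.5712, 0.2868, 0.343]
ee_rot: [0.549, -3.093, 0.004]
ft_force: [0.1, 0.2, -1.3]
width: 0.0183
grip_force: 97.9
```

>>> servo_tool([
  [[0,0,0,0.25,-0.676,0],[0,0,0,0.25,-0.676,0],[0,0,0,0.25,-0.676,0],[0,0,0,0.25,-0.676,0],[0,0,0,0.25,-0.676,0]],
])

```text
t: 33.2
tcp_pos: [0.571, 0.2862, 0.3433]
ee_rot: [-0.489, 2.74, 0.087]
ft_force: [-0.3, -1.1, -1.7]
width: 0.0186
grip_force: 98.0
```

>>> servo_tool([
  [[0,0,0,0.25,-0.676,0],[0,0,0,0.25,-0.676,0],[0,0,0,0.25,-0.676,0],[0,0,0,0.25,-0.676,0],[0,0,0,0.25,-0.676,0]],
])

```text
t: 33.7
tcp_pos: [0.5709, 0.2861, 0.3434]
ee_rot: [-0.426, 2.387, 0.159]
ft_force: [0.4, 0.3, -1.0]
width: 0.0182
grip_force: 98.0
```

>>> servo_tool([
  [[0,0,0,0.25,-0.676,0],[0,0,0,0.25,-0.676,0],[0,0,0,0.25,-0.676,0],[0,0,0,0.25,-0.676,0],[0,0,0,0.25,-0.676,0]],
])

```text
t: 34.2
tcp_pos: [0.5708, 0.2861, 0.3435]
ee_rot: [-0.362, 2.033, 0.217]
ft_force: [1.1, 0.6, -1.3]
width: 0.0183
grip_force: 98.0
```

Run:
```python
from h import *
st=bot.read_state();print(st['tcp_pos'],st['joint_pos'],st['width'],st['grip_force'])
print(R.from_rotvec(st['ee_rot']).as_matrix())
im,st,o=noz(.0)
t=bot.capture('top')
for c in('wrist','top'):
  for r in bot.recognise('nozzle_1',c):print(c,r['location'],r['score'])
cv2.imwrite('pics/m6.png',np.vstack([cv2.resize(im,(400,300)),cv2.resize(t[180:420,80:400],(400,300))])[:,:,::-1])
```

```text
[0.5708 0.2861 0.3435] [ 0.3475 -0.0383 -0.9797 -0.4538  0.0035 -0.0026] 0.018332482861305222 98.03382754325867
[[-0.4396 -0.3446  0.8295]
 [-0.162   0.9388  0.3041]
 [-0.8835 -0.0007 -0.4685]]
score 0.56 px [319.5475 283.705 ] area 8850 pxrect [318.9 291.1  76.5 144.2   2.6] at z+15: [7.7017 2.9091 0.015 ]
wrist [0.5597, 0.2791, 0.324] 0.94
top [0.5685, 0.2887, 0.3389] 0.57
```

View pics/m6.png

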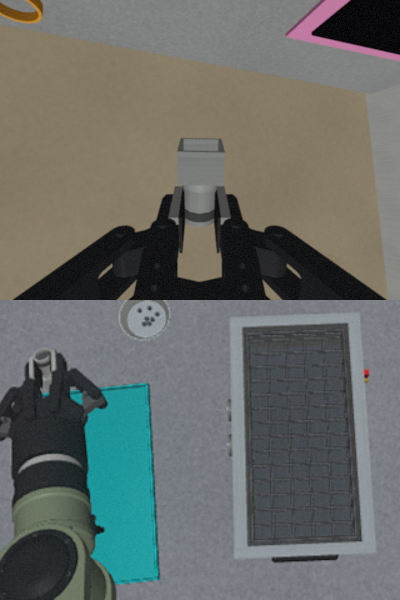

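The wrist half shows nozzle 3 firmly held with its mouth away from the palm. The basket is empty. The arm hides nozzle 1 from the top camera, so I'll check it with the side camera before descending.

Run:
```python
from h import *
s=bot.capture('side')
for r in bot.recognise('nozzle_1','side'):print(r['location'],r['score'])
c=s[160:250,170:310];cv2.imwrite('pics/s6.png',cv2.resize(c[:,:,::-1],(700,450),interpolation=cv2.INTER_CUBIC))
print('expected n1 px',px('side',[[.5285,.36,.03]]))
```

```text
[0.5313, 0.358, 0.024] 0.62
[0.5655, 0.2761, 0.3226] 0.44
expected n1 px [[267.0388 187.5303]]
```

View pics/s6.png

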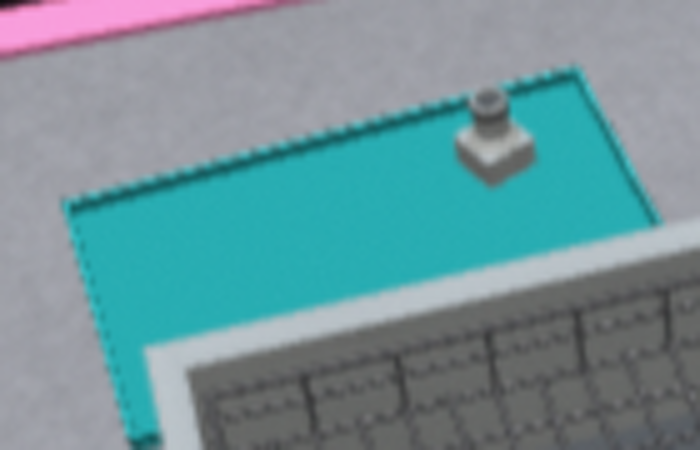

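Nozzle 1 stands upright in the tray at crop (495,140), not moved.

>>> servo_tool([
  [[0,0,-0.5,0,0,0],[0,0,-0.6,0,0,0],[0,0,-0.7,0,0,0],[0,0,-0.7,0,0,0],[0,0,-0.7,0,0,0]],
])

```text
t: 35.05
tcp_pos: [0.5728, 0.2868, 0.1834]
ee_rot: [-0.362, 2.033, 0.217]
ft_force: [0.9, -0.1, -1.0]
width: 0.0182
grip_force: 98.0
```

>>> servo_tool([
  [[0,0,-0.7,0,0,0],[0,0,-0.6,0,0,0],[0,0,-0.5,0,0,0],[0,0,-0.4,0,0,0],[0,0,-0.2,0,0,0]],
])

```text
t: 35.55
tcp_pos: [0.5723, 0.2865, 0.0605]
ee_rot: [-0.362, 2.038, 0.216]
ft_force: [0.1, 0.1, -0.3]
width: 0.0184
grip_force: 98.0
```

>>> servo_tool([
  [[0,0,-0.05,0,0,0],[0,0,-0.04,0,0,0],[0,0,-0.04,0,0,0],[0,0,0,0,0,0],[0,0,0,0,0,0]],
])

```text
t: 36.05
tcp_pos: [0.5717, 0.2864, 0.0574]
ee_rot: [-0.362, 2.035, 0.217]
ft_force: [1.0, -0.4, -0.6]
width: 0.0182
grip_force: 98.0
```

>>> servo_tool([
  [[0,0,-0.04,0,0,0],[0,0,-0.04,0,0,0],[0,0,-0.04,0,0,0],[0,0,0,0,0,0],[0,0,0,0,0,0]],
])

```text
t: 36.55
tcp_pos: [0.5712, 0.2862, 0.0503]
ee_rot: [-0.362, 2.037, 0.216]
ft_force: [-0.8, 0.3, 0.1]
width: 0.0184
grip_force: 98.0
```

>>> servo_tool([
  [[0,0,-0.03,0,0,0],[0,0,-0.03,0,0,0],[0,0,0,0,0,0],[0,0,0,0,0,0],[0,0,0,0,0,0]],
])

```text
t: 37.05
tcp_pos: [0.5713, 0.2863, 0.0476]
ee_rot: [-0.362, 2.036, 0.216]
ft_force: [-0.0, -1.3, -0.9]
width: 0.018
grip_force: 98.0
```

>>> servo_tool([
  [[0,0,-0.02,0,0,0],[0,0,0,0,0,0],[0,0,0,0,0,0],[0,0,0,0,0,0],[0,0,0,0,0,0]],
])

```text
t: 37.55
tcp_pos: [0.5717, 0.2864, 0.0471]
ee_rot: [-0.362, 2.035, 0.217]
ft_force: [-0.3, -0.0, 5.0]
width: 0.018
grip_force: 98.5
```

>>> servo_tool([
  [[0,0,0,0,0,0],[0,0,0,0,0,0],[0,0,0,0,0,0],[0,0,0,0,0,0],[0,0,0,0,0,0]],
], fingers=0.65)

```text
t: 38.05
tcp_pos: [0.5712, 0.2862, 0.0463]
ee_rot: [-0.362, 2.037, 0.216]
ft_force: [-0.5, -0.0, -1.3]
width: 0.0556
grip_force: 0.0
```

>>> servo_tool([
  [[0,0,0,0,0,0],[0,0,0,0,0,0],[0,0,0,0,0,0],[-0.166,-0.061,0.094,0,0,0],[-0.166,-0.061,0.094,0,0,0]],
])

```text
t: 38.55
tcp_pos: [0.5541, 0.28, 0.0564]
ee_rot: [-0.362, 2.036, 0.216]
ft_force: [0.3, -0.4, -0.3]
width: 0.0555
grip_force: 0.0
```

>>> servo_tool([
  [[-0.249,-0.091,0.141,0,0,0],[-0.249,-0.091,0.141,0,0,0],[-0.249,-0.091,0.141,0,0,0],[-0.249,-0.091,0.141,0,0,0],[-0.249,-0.091,0.141,0,0,0]],
])

```text
t: 39.05
tcp_pos: [0.523, 0.2778, 0.0876]
ee_rot: [-0.36, 2.052, 0.207]
ft_force: [-0.4, -0.0, 0.2]
width: 0.0558
grip_force: 0.0
```

>>> servo_tool([
  [[0,0,0.6,0,0,0],[0,0,0.8,0,0,0],[0,0,0.9,0,0,0],[0,0,0.9,0,0,0],[0,0,0.9,0,0,0]],
])

```text
t: 39.55
tcp_pos: [0.5215, 0.2773, 0.291]
ee_rot: [-0.361, 2.053, 0.207]
ft_force: [2.5, 1.7, -0.6]
width: 0.0557
grip_force: 0.0
```

Run:
```python
from h import *
st=bot.read_state();print(st['tcp_pos'],st['joint_pos'])
print(R.from_rotvec(st['ee_rot']).as_matrix())
t=bot.capture('top');s=bot.capture('side')
for c in('side','top'):
  for r in bot.recognise('nozzle_1',c):print(c,r['location'],r['score'])
  print(c,'knob',[(r['location'],r['score']) for r in bot.recognise('lid_knob',c)])
cv2.imwrite('pics/m7.png',np.vstack([cv2.resize(t[180:420,80:400],(400,300)),cv2.resize(s[160:250,170:290],(400,300))])[:,:,::-1])
cv2.imwrite('pics/t7.png',t[:,:,::-1]);cv2.imwrite('pics/s7.png',s[:,:,::-1])
# lid knob refine + lid yaw
rs=[]
for n,im in(('top',t),('side',s)):
    u,v=px(n,[[.460,-.321,.042]])[0].astype(int)
    g=im.max(2)[v-22:v+22,u-22:u+22];k,l,a,c=cv2.connectedComponentsWithStats((g<70).astype(np.uint8))
    i=1+a[1:,4].argmax();p=c[i]+[u-22,v-22];print(n,p,a[i]);rs.append(ray(n,p))
print('knob',tri(rs))
for n in('top','side'):print('lid',rect(n,'lid',.020),'cleaner',rect(n,'cleaner',.210))
```

```text
[0.5215 0.2773 0.291 ] [ 0.3794 -0.0199 -1.1334 -0.6061 -0.0313  0.0128]
[[-0.4557 -0.3389  0.8231]
 [-0.168   0.9408  0.2944]
 [-0.8742 -0.0041 -0.4856]]
side [0.5336, 0.3604, 0.0242] 0.75
side knob [([0.4565, -0.3324, 0.0221], 0.95)]
top [0.5311, 0.3593, 0.0243] 0.58
top [0.5597, 0.2744, 0.0341] 0.53
top knob [([0.4556, -0.3197, 0.0197], 0.87)]
top [468.8934 331.636 ] [ 16  11  13  24 272]
side [288.1985 416.7684] [ 12  15  23  15 272]
knob [ 0.4609 -0.3197  0.0393]
lid None cleaner (518.0546875, -18.853111267089844, 340.5271301269531, 196.16404724121094, 2.8885767459869385)
lid (461.6423645019531, -320.06536865234375, 319.8270568847656, 176.52981567382812, -3.9372177124023438) cleaner (523.177490234375, -84.37420654296875, 334.8719177246094, 314.6431579589844, 3.970989942550659)
```

View pics/m7.png

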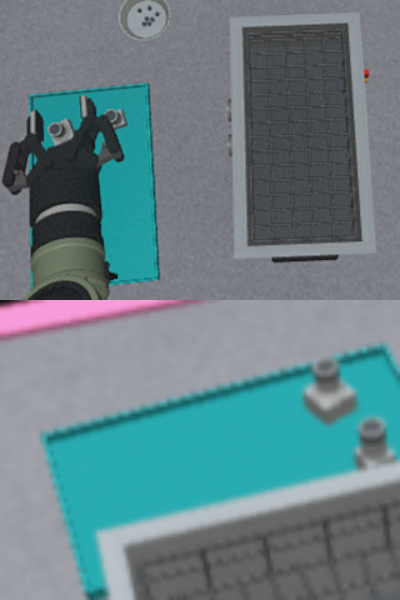

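Both nozzles stand upright and apart in the tray: (60,130) and (115,117) in the top half, (328,390) and (373,440) in the side half. Next is the lid.

>>> servo_tool([
  [[-0.06,-0.597,0.12,-0.299,0.834,0],[-0.06,-0.597,0.12,-0.299,0.834,0],[-0.06,-0.597,0.12,-0.299,0.834,0],[-0.06,-0.597,0.12,-0.299,0.834,0],[-0.06,-0.597,0.12,-0.299,0.834,0]],
], fingers=1)

```text
t: 40.55
tcp_pos: [0.5088, 0.1309, 0.3182]
ee_rot: [-0.437, 2.482, 0.138]
ft_force: [1.4, -0.1, -0.3]
width: 0.0853
grip_force: 0.0
```

>>> servo_tool([
  [[-0.06,-0.597,0,-0.299,0.834,0],[-0.06,-0.597,0,-0.299,0.834,0],[-0.06,-0.597,0,-0.299,0.834,0],[-0.06,-0.597,0,-0.299,0.834,0],[-0.06,-0.597,0,-0.299,0.834,0]],
])

```text
t: 41.05
tcp_pos: [0.4944, -0.0186, 0.3175]
ee_rot: [-0.513, 2.916, 0.047]
ft_force: [0.0, 0.1, -1.2]
width: 0.0856
grip_force: 0.0
```

>>> servo_tool([
  [[-0.06,-0.597,0,-0.299,0.834,0],[-0.06,-0.597,0,-0.299,0.834,0],[-0.06,-0.597,0,0,0,-0.524],[-0.06,-0.597,0,0,0,-0.524],[-0.06,-0.597,0,0,0,-0.524]],
])

```text
t: 41.55
tcp_pos: [0.4796, -0.1676, 0.3165]
ee_rot: [-0.297, 3.119, 0.003]
ft_force: [0.1, 0.1, -0.6]
width: 0.0853
grip_force: 0.0
```

>>> servo_tool([
  [[-0.06,-0.597,0,0,0,-0.524],[-0.06,-0.597,0,0,0,-0.524],[-0.06,-0.597,0,0,0,-0.524],[-0.06,-0.597,0,0,0,-0.524],[-0.06,-0.597,0,0,0,-0.524]],
])

```text
t: 42.05
tcp_pos: [0.4643, -0.317, 0.3165]
ee_rot: [0.114, 3.131, 0.001]
ft_force: [0.1, -1.3, 0.2]
width: 0.0854
grip_force: 0.0
```

Run:
```python
from h import *
st=bot.read_state();print(st['tcp_pos'],st['joint_pos'])
x=R.from_rotvec(st['ee_rot']).as_matrix();print('toolx deg',np.degrees(np.arctan2(x[1,0],x[0,0])),x[:,2])
t=bot.capture('top')
for r in bot.recognise('nozzle_1','top'):print(r['location'],r['score'])
# cleaner rim outer contour at top, unobstructed?
print(rect('top','cleaner',.210))
cv2.imwrite('pics/t8.png',t[:,:,::-1])
```

```text
[ 0.4643 -0.317   0.3165] [-0.7335  0.3075 -0.029   1.2278  0.0062 -0.661 ]
toolx deg 175.84581430669314 [ 0.0089  0.0003 -1.    ]
[0.5294, 0.356, 0.0253] 0.85
[0.5603, 0.2734, 0.0337] 0.77
[0.5186, -0.0235, 0.1607] 0.17
(516.9002685546875, -20.04400634765625, 340.0187683105469, 197.18106079101562, 3.934248208999634)
```

>>> servo_tool([
  [[-0.068,-0.06,-0.5,0,0.089,0],[0,0,-0.9,0,0,0],[0,0,-0.9,0,0,0],[0,0,-0.9,0,0,0],[0,0,-0.9,0,0,0]],
])

```text
t: 42.7
tcp_pos: [0.461, -0.317, 0.1114]
ee_rot: [0.107, 3.138, -0.001]
ft_force: [0.1, -0.5, -0.0]
width: 0.0854
grip_force: 0.0
```

>>> servo_tool([
  [[0,0,-0.5,0,0,0],[0,0,-0.4,0,0,0],[0,0,-0.2,0,0,0],[0,0,-0.1,0,0,0],[0,0,0,0,0,0]],
])

```text
t: 43.2
tcp_pos: [0.4612, -0.3181, 0.0537]
ee_rot: [0.109, 3.138, -0.002]
ft_force: [-0.4, 0.1, 1.1]
width: 0.0854
grip_force: 0.0
```

>>> servo_tool([
  [[0,-0.03,-0.12,0,0,0],[0,0,-0.1,0,0,0],[0,0,-0.09,0,0,0],[0,0,0,0,0,0],[0,0,0,0,0,0]],
])

```text
t: 43.7
tcp_pos: [0.461, -0.3201, 0.0385]
ee_rot: [0.11, 3.137, -0.003]
ft_force: [0.1, 0.4, 0.1]
width: 0.085
grip_force: 0.0
```

>>> servo_tool([
  [[0,0,0,0,0,0],[0,0,0,0,0,0],[0,0,0,0,0,0],[0,0,0,0,0,0],[0,0,0,0,0,0]],
], fingers=0, newtons=110)

```text
t: 44.2
tcp_pos: [0.4612, -0.3203, 0.039]
ee_rot: [0.11, 3.137, -0.004]
ft_force: [-1.5, 1.2, 6.4]
width: 0.0199
grip_force: 108.5
```

>>> servo_tool([
  [[0,0,0,0,0,0],[0,0,0.1,0,0,0],[0,0,0.2,0,0,0],[0,0,0.2,0,0,0],[0,0,0.2,0,0,0]],
])

```text
t: 44.7
tcp_pos: [0.461, -0.3201, 0.0743]
ee_rot: [0.11, 3.137, -0.003]
ft_force: [-0.3, 0.1, -4.9]
width: 0.0201
grip_force: 107.8
```

>>> servo_tool([
  [[0,0,0.6,0,0,0],[0,0,0.8,0,0,0],[0,0,0.9,0,0,0],[0,0,0.9,0,0,0],[0,0,0.7,0,0,0]],
])

```text
t: 45.2
tcp_pos: [0.4613, -0.3203, 0.2724]
ee_rot: [0.11, 3.135, -0.006]
ft_force: [1.5, -0.5, -3.7]
width: 0.02
grip_force: 108.5
```

Run:
```python
from h import *
import cv2
bot.read_state();st=bot.read_state();print(st['tcp_pos'],st['ee_rot'],st['width'],st['grip_force'],st['moment'])
x=R.from_rotvec(st['ee_rot']).as_matrix();print('toolx deg',np.degrees(np.arctan2(x[1,0],x[0,0])),x[:,2])
t=bot.capture('top');s=bot.capture('side')
for n in('top','side'):
  for k in('lid',):
    print(n,rect(n,k,st['tcp_pos'][2]-.032+.014))
cv2.imwrite('pics/t9.png',t[:,:,::-1]);cv2.imwrite('pics/s9.png',s[:,:,::-1])
```

```text
[ 0.4613 -0.3203  0.2724] [ 0.1099  3.1346 -0.0062] 0.0200215713212064 108.50574374198914 [-0.1334 -0.027   0.0117]
toolx deg 175.98532433140824 [ 0.0049 -0.0042 -1.    ]
top (461.31597900390625, -317.5141906738281, 317.2580871582031, 171.951904296875, -4.2110595703125)
side (464.748779296875, -320.18804931640625, 322.1335144042969, 175.4978790283203, -3.9570541381835938)
```

View pics/s9.png

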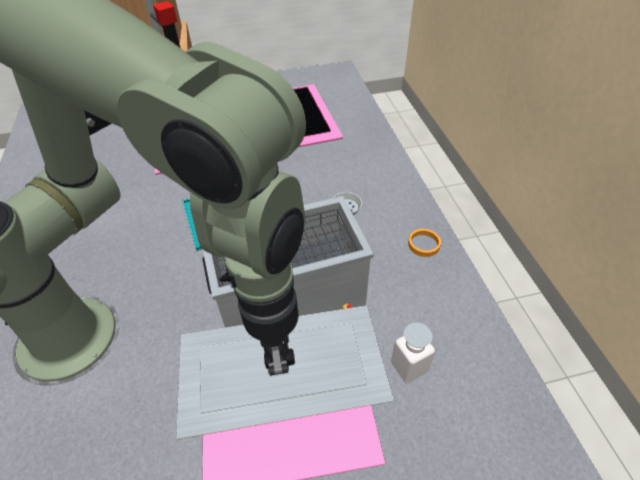

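The lid is held level over the foam, with the grip on the knob at about (278,362).

>>> servo_tool([
  [[0.12,0.3,0,0.042,0.05,0.135],[0.12,0.5,0,0,0,0.135],[0.12,0.6,0,0,0,0.135],[0.12,0.7,0,0,0,0.135],[0.12,0.7,0,0,0,0.135]],
])

```text
t: 45.9
tcp_pos: [0.49, -0.1775, 0.2661]
ee_rot: [-0.003, -3.135, -0.008]
ft_force: [0.2, -0.5, -4.5]
width: 0.02
grip_force: 108.6
```

>>> servo_tool([
  [[0.12,0.7,0,0,0,0.135],[0.12,0.7,0,0,0,0.135],[0.12,0.7,0,0,0,0.135],[0.12,0.6,0,0,0,0.135],[0.12,0.536,0,0,0,0.135]],
])

```text
t: 46.4
tcp_pos: [0.5195, -0.0155, 0.2662]
ee_rot: [0.105, -3.133, -0.006]
ft_force: [0.1, -1.0, -5.0]
width: 0.0198
grip_force: 108.6
```

>>> servo_tool([
  [[0,0,-0.1,0,0,0],[0,0,-0.1,0,0,0],[0,0,-0.1,0,0,0],[0,0,0,0,0,0],[0,0,0,0,0,0]],
])

```text
t: 46.9
tcp_pos: [0.5207, -0.019, 0.2531]
ee_rot: [0.1, -3.136, -0.003]
ft_force: [0.6, 0.0, -4.5]
width: 0.02
grip_force: 108.7
```

Run:
```python
from h import *
bot.read_state();st=bot.read_state();print(st['tcp_pos'],st['ee_rot'],st['width'])
x=R.from_rotvec(st['ee_rot']).as_matrix();print('toolx deg',np.degrees(np.arctan2(x[1,0],x[0,0])),x[:,2])
s=bot.capture('side');z=st['tcp_pos'][2]-.018
print(rect('side','lid',z))
```

```text
[ 0.5207 -0.019   0.2531] [ 0.0996 -3.1363 -0.0033] 0.020026696504259017
toolx deg -176.36296456773246 [-0.0038  0.002  -1.    ]
(520.1064453125, -19.878944396972656, 316.1240234375, 175.3323516845703, 3.2788820266723633)
```

>>> servo_tool([
  [[0.015,0.01,-0.04,0,0,0],[0,0,-0.04,0,0,0],[0,0,-0.04,0,0,0],[0,0,-0.04,0,0,0],[0,0,-0.04,0,0,0]],
])

```text
t: 47.5
tcp_pos: [0.5218, -0.0178, 0.2433]
ee_rot: [0.102, -3.137, -0.003]
ft_force: [-0.6, 0.1, -4.1]
width: 0.0199
grip_force: 108.8
```

>>> servo_tool([
  [[0,0,-0.04,0,0,0],[0,0,-0.04,0,0,0],[0,0,-0.04,0,0,0],[0,0,0,0,0,0],[0,0,0,0,0,0]],
])

```text
t: 48.0
tcp_pos: [0.5217, -0.0179, 0.2374]
ee_rot: [0.102, -3.137, -0.003]
ft_force: [-0.7, -0.1, -4.9]
width: 0.0197
grip_force: 108.7
```

Lip has entered the opening with no side or vertical force; continuing to seat.

>>> servo_tool([
  [[0,0,-0.04,0,0,0],[0,0,-0.04,0,0,0],[0,0,0,0,0,0],[0,0,0,0,0,0],[0,0,0,0,0,0]],
])

```text
t: 48.5
tcp_pos: [0.5219, -0.0179, 0.2335]
ee_rot: [0.102, -3.137, -0.003]
ft_force: [0.3, -1.8, -4.8]
width: 0.02
grip_force: 108.9
```

>>> servo_tool([
  [[0,0,-0.03,0,0,0],[0,0,-0.01,0,0,0],[0,0,0,0,0,0],[0,0,0,0,0,0],[0,0,0,0,0,0]],
])

```text
t: 49.0
tcp_pos: [0.522, -0.0179, 0.233]
ee_rot: [0.102, -3.139, -0.002]
ft_force: [-4.4, -1.1, 4.8]
width: 0.0202
grip_force: 110.2
```

Seated contact at the expected height (TCP 0.233). Release, rise and check.

>>> servo_tool([
  [[0,0,0,0,0,0],[0,0,0,0,0,0],[0,0,0,0,0,0],[0,0,0,0,0,0],[0,0,0,0,0,0]],
], fingers=1)

```text
t: 49.5
tcp_pos: [0.5218, -0.0177, 0.2314]
ee_rot: [0.102, -3.137, -0.003]
ft_force: [-0.9, 0.1, 0.4]
width: 0.0854
grip_force: 0.0
```

>>> servo_tool([
  [[0,0,0.2,0,0,0],[0,0,0.6,0,0,0],[0,0,0.8,0,0,0],[0,0,0.8,0,0,0],[0,0,0.6,0,0,0]],
])

```text
t: 50.0
tcp_pos: [0.5221, -0.0178, 0.385]
ee_rot: [-0.102, 3.14, 0.002]
ft_force: [1.1, -1.1, -0.1]
width: 0.0857
grip_force: 0.0
```

>>> servo_tool([
  [[-0.7,0,0,0,0,0],[-0.7,0,0,0,0,0],[-0.7,0,0,0,0,0],[-0.7,0,0,0,0,0],[-0.3,0,0,0,0,0]],
])

```text
t: 50.5
tcp_pos: [0.3644, -0.0175, 0.3824]
ee_rot: [0.101, -3.138, -0.003]
ft_force: [-0.6, -0.1, 0.5]
width: 0.0857
grip_force: 0.0
```

Run:
```python
from h import *
st=bot.read_state();print(st['t'],st['tcp_pos'])
t=bot.capture('top');s=bot.capture('side');w=bot.capture('wrist')
for n in('top','side'):
  print(n,'lid',rect(n,'lid',.214))
  for r in bot.recognise('nozzle_1',n):print(n,r['location'],r['score'])
for k in('pump_bottle','screw_dish'):print(k,[(r['location'],r['score']) for r in bot.recognise(k,'top')][:1])
rs=[]
for n,im in(('top',t),('side',s)):
    u,v=px(n,[[.5215,-.019,.236]])[0].astype(int)
    g=im.max(2)[v-20:v+20,u-20:u+20];k,l,a,c=cv2.connectedComponentsWithStats((g<70).astype(np.uint8))
    i=1+a[1:,4].argmax();p=c[i]+[u-20,v-20];print(n,p,a[i]);rs.append(ray(n,p))
print('knob',tri(rs))
cv2.imwrite('pics/m10.png',np.hstack([cv2.resize(t,(400,300)),cv2.resize(s[150:360,160:440],(400,300))])[:,:,::-1])
```

```text
50.5 [ 0.3644 -0.0175  0.3824]
top lid (562.7388305664062, -12.663139343261719, 238.25811767578125, 172.91542053222656, 3.6427249908447266)
top [0.5305, 0.3607, 0.0245] 0.74
top [0.5201, 0.2647, 0.0335] 0.49
side lid (523.2723388671875, -18.685821533203125, 319.2124938964844, 175.2771759033203, 4.108604907989502)
side [0.5322, 0.3611, 0.0252] 0.72
side [0.5167, 0.2658, 0.0441] 0.69
side [0.5128, -0.1099, 0.1306] 0.15
pump_bottle [([0.7264, -0.2482, 0.1015], 0.75)]
screw_dish [([0.7458, 0.2545, 0.0035], 0.95)]
top [317.5727 279.8343] [ 13   6  14  29 344]
side [282.8427 231.6613] [ 10  13  22  16 248]
knob [ 0.5222 -0.0168  0.2334]
```

View pics/m10.png

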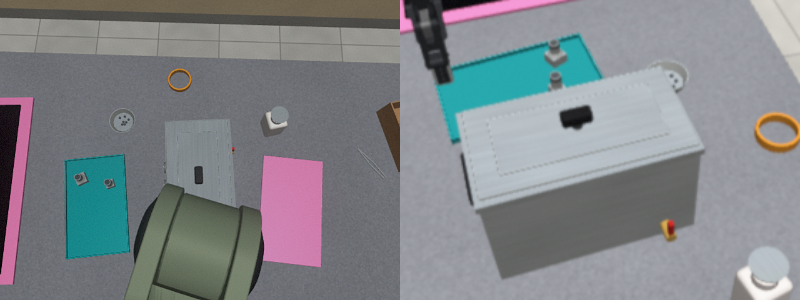

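The final picture shows the lid seated; the knob is at z 0.2334, against 0.2332 at the start. Both nozzles stand apart in the tray, and the bottle and dish are where they were. Nozzle 3 was nudged about 4 cm but is still upright at (0.52, 0.265), 96 mm from nozzle 1.

```bash
python3 -c "
from cell import bot
print(bot.hand_in())"
```

```text
the job is handed in; nothing more can be done
None
```

The job is handed in after about 50 s of robot time: both nozzles present stand upright and apart in the tray, the lid is fully seated again and the bottle and dish are untouched, but I viewed 15 pictures, one over the limit of 14.

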